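# Feed a sample cassette through the flap of a measuring enclosure

### The job

With your fingertips, push the sample cassette that lies on the loading shelf in through the hanging flap of the measuring enclosure, far enough that it slides down the chute inside and comes to rest against the stop; then draw your fingers back out so that the flap drops fully shut. Only slide the cassette, never lift it off the shelf, and leave the other things on the table where they are.

Things in the scene. Friction and masses are not known exactly. Their poses are not given: they have to be found in the camera images.
- encl: Fixed light-tight enclosure. Origin on the table under the flap's hinge pin, on the centre line of the shelf; x points inward (away from the robot, give or take 0.55 rad), y left, z up. Loading shelf in front: plain aluminium, x -155 to +40 mm, top 60 mm above the table, 86 mm wide, two fences 8 mm tall, 63 mm apart. Main box with amber window on top: from x 119 mm on, 292 mm wide, 165 mm tall.
- port (a point): Middle of the port, in the plane of the hanging flap, 90 mm above the table (30 above the shelf). Black frame 112 mm wide, 12 mm deep on the outside; opening 80 mm wide; lintel 131 to 143 mm up, hinge pin 126 mm up; amber clear roof behind, 142 mm up. To follow the cassette in under the lintel the tool must lean about 25 to 45 degrees (tips ahead, wrist back over the shelf).
- flap (a joint): Angle (rad) of the plain aluminium flap (78 mm wide, 3 mm thick, 50 g) hanging by its own weight from the pin at its top edge; lower edge 4 mm above the shelf. 0 = shut; positive = lower edge swung inward, up to 1.5; never outward. No spring or latch: it rides over the cassette and a finger, and drops shut when nothing is under it.
- cassette_center (a point): Centre of the sample cassette, 11 mm above its underside: a closed plain aluminium case, 60 mm long (along the shelf), 58 mm wide, 22 mm tall, one round window in the middle of its top, 0.11 to 0.22 kg. It lies loose between the shelf's fences, outside the flap. Axes: x inward, z up.
- cassette_rear (a point): Middle of the same cassette's rear face (towards the robot), 11 mm above its underside. Push here; sliding takes about 1 to 3 N. Once its centre is past the shelf's inner edge (40 mm inside the flap, so this face 10 mm inside) it tips on to the chute and slides away by itself; pushing this face to about 15 to 20 mm inside makes sure of it.
- cassette: The same cassette; origin at the centre of its underside (60 mm above the table on the shelf), x inward, z up.
- nest (a point): Where the cassette's centre comes to rest: on the slippery chute, which falls inward at 25 degrees from the shelf's inner edge, with the cassette's front face against the steel stop at its foot. 94 mm inward of the flap, 47 mm above the table; axes as the enclosure's.
- lens_post: Bystander: lens in a round black holder on a post, 125 mm tall, foot 44 mm across; origin at the centre of its underside.
- mirror_post: Bystander: square black mirror mount on a post, 129 mm tall, foot 44 mm across; origin at the centre of its underside.
- iris_post: Bystander: thin round black iris on a post, 138 mm tall, foot 44 mm across; origin at the centre of its underside.
- spare: Bystander: another cassette of the same size, with two small windows, lying on the bare table beside the shelf; origin at the centre of its underside.
- fork: Bystander: flat aluminium clamping fork, 80 x 30 x 8 mm, lying on the table; origin on its underside.
- driver: Bystander: screwdriver with a yellow handle, 170 mm long, lying on the table.
- mount: Bystander: square black mirror mount lying flat, 46 x 46 x 21 mm; origin at the centre of its underside.
There are look-alikes about, which are no part of the job. Leave any pink look-alike of the cassette alone.

How it is judged (in metres and radians):
On the way, in this order (a step that is already met when the one before it is completed fails the run):
1. the cassette has pushed the flap open and its front half is past it (value of joint flap above 0.35 rad and x of cassette_center in the frame of encl above 0 m), for 0.1 s.
2. the cassette rests against the stop at the foot of the chute (distance between cassette_center and nest below 0.01 m and angle between the z axis of cassette and the z axis of nest, either way round below 0.55 rad), for 0.1 s.
At the end, for the whole second after the job is handed in: The cassette lies flat on the chute, at rest, its centre within 10 mm of its resting place against the stop, the flap hangs shut (under 0.06 rad), and no bystander is more than 20 mm from where it stood (all of step 2 and value of joint flap below 0.06 rad and velocity of joint flap below 0.1 rad/s and linear speed of cassette below 0.01 m/s and distance of each of lens_post, mirror_post, iris_post, spare, fork, driver, mount from where it was at the start of the episode below 0.02 m); the robot touches nothing.
It fails at once if the cassette is lifted off the shelf (over 15 mm) or tipped over (more than 0.9 rad) (z of cassette_center in the frame of encl above 0.086 m or angle between cassette's own z axis and vertical above 0.9 rad).
It fails at once if a bystander is moved more than 20 mm (distance of any of lens_post, mirror_post, iris_post, spare, fork, driver, mount from where it was at the start of the episode above 0.02 m).
It also fails if it takes over 48 s, if anything falls off the work surface, if the arm or the gripper's body presses on something with over 40 N, if the wrist force passes 120 N, or if a joint passes its speed limit or range.

### The arm

A 6-joint arm with a two-finger parallel gripper is mounted at the origin on the work surface. World frame = base frame: x ahead of the robot, y to its left, z up, the work surface at z = 0. Lengths are in mm, angles in rad, forces in N, time in s.
With the tool pointing down it reaches from about 300 to 775 mm from the base axis. Payload 14.6 kg.
Tool frame: the origin (TCP) lies midway between the tips of the shut fingers; the grasp point (between the pads) lies 19 mm behind it (pinch_z is the distance from the TCP to the grasp point, in mm); z points along the fingers, y is the direction in which the jaws open and shut (so a half turn about z gives the same grasp; the last joint's range is limited). The gripper opens to 94 mm and grips with 3 to 60 N. Pads are 16 mm wide; open, the fingers measure 119 mm over their backs; the gripper's body (75 mm by 177 mm) begins 78 mm behind the grasp point.
Start: joints at [1.07, 0.3, 1.521, -0, 1.321, -0.067], TCP at [231.173, 499.047, 205.446] pointing down, gripper open.
Joint ranges: [-3.03, 3.03], [-0.79, 2.21], [0.23, 2.52], [-1.04, 4.18], [0, 3.07], [-2.55, 2.55]. Speed limits (rad/s): [2.22, 2.22, 2.57, 3.14, 3.14, 3.14].

### API

Orientations are given as [roll, pitch, yaw] about the fixed x, y, z axes, in that order (R = Rz(yaw) Ry(pitch) Rx(roll)).
In Python, from cell import read_state, camera, sign_off, pinch_z gives the robot as it stands. The module is installed in compiled form; this text tells all that it offers.
- The arm moves only by the tool servo_tool, never from a script. Its argument "series" is a list of rows, each a list of 6 numbers: the shift along the tool's x, y, z in cm, then the turn, a rotation vector about the tool's x, y, z in rad. In form: [[tx, ty, tz, rx, ry, rz], ...]. A call has exactly 10 rows; each row is the pose to reach, as a shift and turn from the pose commanded when the call began, along the tool's axes at that moment; what a row does not reach only later rows make up. A row lasts 1/12 s, in which the tool goes at most 41.7 mm and 7.16 degrees, less where a joint would pass 70% of its speed; a pose out of reach is approached as far as the arm can. A call with a gripper value outside its range is refused whole. "gripper" is the finger opening in cm, from 0 to 9.4, set as the call begins (left out, the last holds). The fingers move at their own pace and stop on an object; "grip_force" is the grip in N (left out, the last holds). Time passes only in rows, so rows that repeat a pose let the fingers close, or fill a call up. It gives the time, the measured TCP pose, the force and the opening at its end, in the units of the state.
- read_state(): the state, without advancing time (a new reading comes with each control period).
- camera(name): name is "scene" or "top" or "wrist"; returns a dict with "pixels" (384x512x3 uint8, red, green, blue), "fx", "fy", "cx", "cy" (pixels), "pose" (4x4, takes a point from camera to world coordinates); the wrist camera has in their place "mount" (4x4, takes a point from camera to tool coordinates, whose origin is the TCP and whose axes are the flange's). Camera axes: x right, y down, z forward; pixel columns grow to the right and rows downward; lengths in mm; the calibration is good to about 2 mm. A picture is of the moment at which its call begins: read the wrist's pose just before it. There is no depth.
- sign_off(): hands the job in, once; it reports no verdict.
The state is a dict: "clock": time; "joints": joint angles; "qd": joint speeds; "effort": joint torques, N m; "eef_pos": TCP position; "eef_rot": TCP orientation; "wrist_force": force on the tool from outside, world axes, zero at the start; "moment": the same for the moment, N m; "finger_gap": finger opening in mm.
Only numpy, scipy, OpenCV 4.12 (cv2) and the standard library are available. Lean on these libraries where they do the work, as an engineer would, in place of code of your own. Each camera call takes 0.05 s, during which the arm holds its last target.

## Working session

There is one attempt and no reset: what is moved stays moved. The work goes in short steps, Python scripts to look and compute and a tool call to move; the robot and the scene stay as the last step left them, time stands still between calls to the robot, and variables do not carry over. Pictures are saved under pics/ and viewed, and the job is handed in when it is done.

Besides the shell and the picture viewer there is one more tool, called after ">>>" as name(argument=value, ...), one argument or row to a line, values as JSON. servo_tool: Moves the arm, as the interface text tells. Its arguments: {"type":"object","properties":{"series":{"type":"array"},"gripper":{"type":"number"},"grip_force":{"type":"number"}},"required":["series"]}

```bash
mkdir -p pics; python3 - <<'E'
from cell import *
import cv2,json,numpy as np
s=read_state();print(s)
for n in ["scene","top","wrist"]:
    c=camera(n);cv2.imwrite(f"pics/{n}0.png",c["pixels"][:,:,::-1])
    print(n,c["fx"],c["fy"],c["cx"],c["cy"],np.round(c.get("pose",c.get("mount")),4).tolist())
    np.save(f"pics/{n}0.npy",c,allow_pickle=True)
print(pinch_z)
E
```

```text
{'clock': 0.0, 'joints': array([ 1.07038781e+00,  3.00467106e-01,  1.52157213e+00, -2.56722391e-06,
        1.32071249e+00, -6.66003507e-02]), 'qd': array([ 0.00143081, -0.00017232,  0.00019038,  0.00018213,  0.00034523,
        0.00092567]), 'effort': array([ 8.16944539e-04, -5.31816816e+01, -3.52743316e+01,  7.08862580e-02,
        2.44090625e-02, -9.33171577e-05]), 'eef_pos': array([231.05819847, 498.8217544 , 204.89231255]), 'eef_rot': array([-3.14043599e+00, -7.46562110e-05,  2.70778508e+00]), 'wrist_force': array([ 0.1577118 , -0.09548977,  0.03711766]), 'moment': array([-0.00043293,  0.00117479, -0.04148358]), 'finger_gap': 93.978931475135}
scene 455.8325626052584 455.8325626052584 260.7089866083348 196.23915945211766 [[0.5132, 0.7237, -0.4614, 1077.1301], [0.8581, -0.4244, 0.289, -362.2519], [0.0133, -0.5443, -0.8388, 1137.9112], [0.0, 0.0, 0.0, 1.0]]
top 371.95981617691496 371.95981617691496 255.05276975023855 190.06340567661908 [[-0.0182, -0.9983, 0.0554, 441.771], [-0.9998, 0.0175, -0.0129, -8.6343], [0.0119, -0.0557, -0.9984, 1370.9182], [0.0, 0.0, 0.0, 1.0]]
wrist 277.391515159169 277.391515159169 254.5115268265327 196.0442125510933 [[0.0001, -0.9691, -0.2466, 71.4641], [1.0, 0.0003, -0.0008, -0.1829], [0.0009, -0.2466, 0.9691, -178.8017], [0.0, 0.0, 0.0, 1.0]]
18.8
```

View pics/scene0.png

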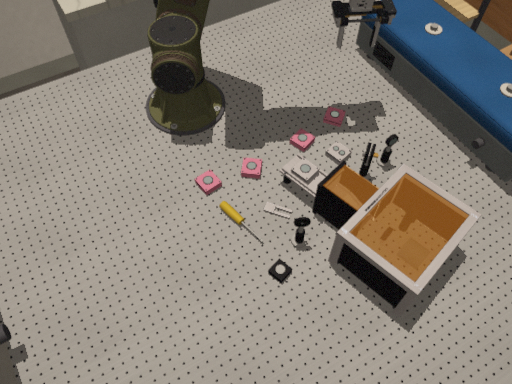

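View pics/top0.png

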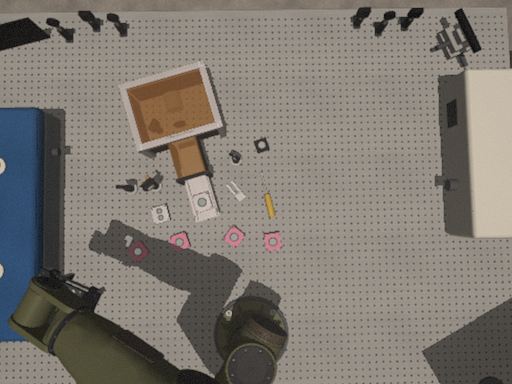

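View pics/wrist0.png

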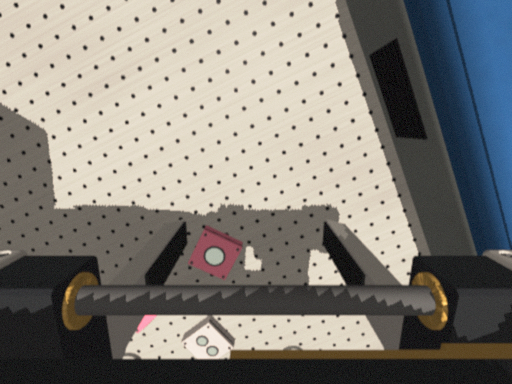

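The top view shows the shelf at about (202,198) with the round-windowed cassette on it, and the black frame with amber roof at about (187,160). The spare is at (160,214), with the pink look-alikes nearby. I'll enlarge the top and scene views.

```bash
python3 - <<'E'
import cv2
a=cv2.imread("pics/top0.png")[110:260,110:310]
cv2.imwrite("pics/top0z.png",cv2.resize(a,None,fx=4,fy=4,interpolation=cv2.INTER_CUBIC))
a=cv2.imread("pics/scene0.png")[90:290,190:400]
cv2.imwrite("pics/scene0z.png",cv2.resize(a,None,fx=3,fy=3,interpolation=cv2.INTER_CUBIC))
E
```

```text
(no output)
```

View pics/top0z.png

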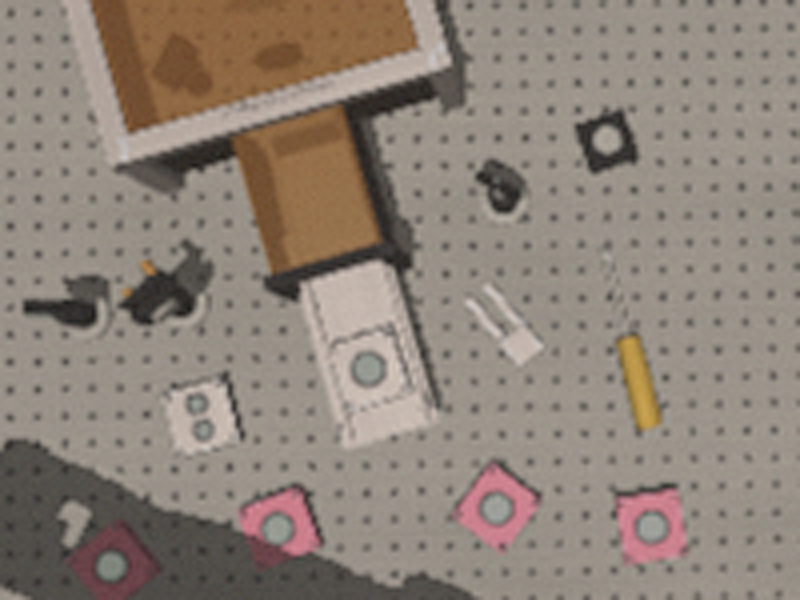

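View pics/scene0z.png

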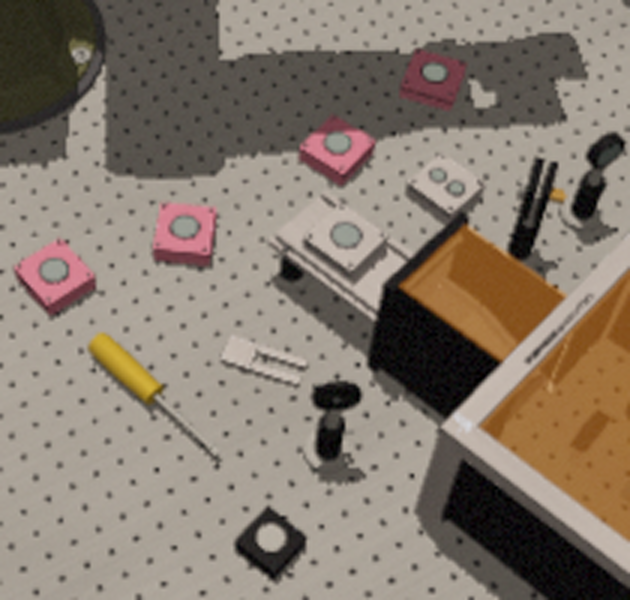

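```bash
cat > h.py <<'E'
import numpy as np
def ray(c,u,v,z):
    P=c["pose"];d=P[:3,:3]@np.array([(u-c["cx"])/c["fx"],(v-c["cy"])/c["fy"],1]);o=P[:3,3]
    return o+d*(z-o[2])/d[2]
def z4(U,o,s): return (U+.5)/s-.5+o
E
python3 - <<'E'
from h import *
import cv2
T=np.load("pics/top0.npy",allow_pickle=True).item();S=np.load("pics/scene0.npy",allow_pickle=True).item()
def t(U,V,z): return ray(T,z4(U,110,4),z4(V,110,4),z)
def s(U,V,z): return ray(S,z4(U,190,3),z4(V,90,3),z)
# window ellipse by colour
for nm,c,box in(("top",T,(192,190,212,215)),("scene",S,(292,158,320,180))):
    im=c["pixels"];x0,y0,x1,y1=box
    r=im[y0:y1,x0:x1].astype(int)
    m=((r[...,1]-r[...,0])>4).astype(np.uint8)
    ys,xs=np.nonzero(m);print(nm,m.sum(),xs.mean()+x0,ys.mean()+y0,ray(c,xs.mean()+x0,ys.mean()+y0,82))
print("win",t(368,369,82),s(347,236,82))
a,b=t(275,273,142),t(380,243,142);print("roof front",a,b,np.linalg.norm(b-a))
a2,b2=t(235,137,142),t(345,107,142);print("roof back",a2,b2)
l,r=t(348,448,64),t(438,415,64);print("shelf end",l,r,np.linalg.norm(l-r))
for n,p in(("lenspost-ish",(502,190,60)),("left1",(165,300,70)),("fork",(505,325,4)),("spare",(203,415,22)),("pinkA",(280,527,22)),("pinkB",(497,508,22))): print(n,t(*p))
E
```

```text
top 13 202.69230769230768 201.92307692307693 [475.44947486 156.59253382  82.        ]
scene 17 305.2352941176471 167.05882352941177 [475.16859034 163.88520139  82.        ]
win [475.68183153 160.27591663  82.        ] [479.10718916 161.57593098  82.        ]
roof front [554.83378238 228.35505518 142.        ] [578.28177042 141.42132487 142.        ] 90.04044429743897
roof back [668.77296012 260.73383822 142.        ] [692.4930167  169.29239439 142.        ]
shelf end [407.43439365 180.79139141  64.        ] [434.78241061 101.85384249  64.        ] 83.54071259870061
lenspost-ish [632.74905947  42.97969929  60.        ]
left1 [539.43612767 338.25205102  70.        ]
fork [515.92841088  44.33200457   4.        ]
spare [438.43397794 317.16245224  22.        ]
pinkA [336.6662609  248.56447213  22.        ]
pinkB [349.94184921  53.37451692  22.        ]
```

```bash
cat >> h.py <<'E'
from scipy.spatial.transform import Rotation as Ro
def Rt(yaw,lean):
    f=np.array([np.cos(yaw),np.sin(yaw),0]);l=np.array([-np.sin(yaw),np.cos(yaw),0])
    z=np.sin(lean)*f-np.cos(lean)*np.array([0,0,1]);return np.column_stack([np.cross(l,z),l,z])
def move(s,pos,yaw,lean):
    R0=Ro.from_euler("xyz",s["eef_rot"]).as_matrix()
    sh=R0.T@(np.array(pos)-s["eef_pos"])/10
    rv=Ro.from_matrix(R0.T@Rt(yaw,lean)).as_rotvec()
    return np.round(sh,2),np.round(rv,3)
E
python3 - <<'E'
from h import *
from cell import *
s=read_state()
print(move(s,[395,133,230],0.29,0.0),move(s,[395,133,230],0.29,0.4))
E
```

```text
(array([-30.25, -26.31,  -2.48]), array([-0.001, -0.   , -0.724])) (array([-30.25, -26.31,  -2.48]), array([-0.145, -0.383, -0.714]))
```

>>> servo_tool(
  series=[
    [-3,-2.6,-0.25,-0.015,-0.04,-0.07],
    [-6,-5.2,-0.5,-0.03,-0.08,-0.14],
    [-9,-7.9,-0.75,-0.045,-0.12,-0.21],
    [-12,-10.5,-1,-0.06,-0.15,-0.29],
    [-15,-13.1,-1.25,-0.075,-0.19,-0.36],
    [-18,-15.8,-1.5,-0.09,-0.23,-0.43],
    [-21.1,-18.4,-1.75,-0.1,-0.27,-0.5],
    [-24.2,-21,-2,-0.115,-0.31,-0.57],
    [-27.2,-23.7,-2.25,-0.13,-0.35,-0.64],
    [-30.2,-26.3,-2.5,-0.145,-0.383,-0.714],
  ],
  gripper=2,
  grip_force=20,
)

```text
clock: 0.98
eef_pos: [386.5, 151.5, 229.2]
eef_rot: [3.135, 0.388, -2.88]
wrist_force: [1.0, 0.5, -0.2]
finger_gap: 30.9
```

```bash
cat > look.py <<'E'
import sys,cv2
from h import *
from cell import *
s=read_state();R=Ro.from_euler("xyz",s["eef_rot"]).as_matrix()
print(s["clock"],s["joints"].round(3),s["eef_pos"].round(1),s["eef_rot"].round(3),s["wrist_force"].round(2),s["finger_gap"])
for n in sys.argv[2:]:
    c=camera(n)
    if n=="wrist":
        W=np.eye(4);W[:3,:3]=R;W[:3,3]=s["eef_pos"];c["pose"]=W@c["mount"]
    cv2.imwrite(f"pics/{n}{sys.argv[1]}.png",c["pixels"][:,:,::-1]);np.save(f"pics/{n}{sys.argv[1]}.npy",c,allow_pickle=True)
E
python3 look.py 1 wrist top
```

```text
0.9833 [ 0.288 -0.267  2.089 -0.004  0.933 -1.544] [386.5 151.5 229.2] [ 3.135  0.388 -2.88 ] [ 1.03  0.49 -0.25] 30.882039234321503
```

View pics/wrist1.png

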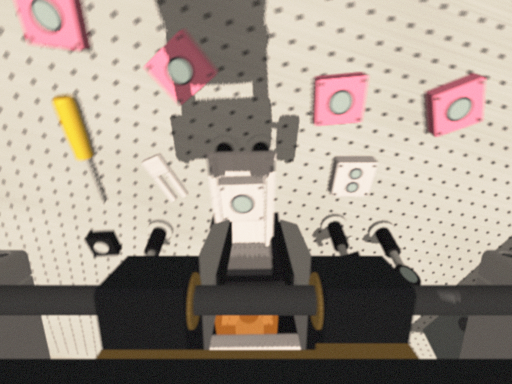

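The wrist view shows the cassette window at (242,203) on the shelf, with the fingers in front of it. The picture was taken while the arm was still moving, so I'll settle and measure again.

```bash
python3 look.py 2 wrist scene; python3 - <<'E'
import cv2
a=cv2.imread("pics/wrist2.png")[120:280,160:340]
cv2.imwrite("pics/wrist2z.png",cv2.resize(a,None,fx=4,fy=3.7,interpolation=cv2.INTER_CUBIC))
a=cv2.imread("pics/scene2.png")[90:290,190:400]
cv2.imwrite("pics/scene2z.png",cv2.resize(a,None,fx=3,fy=3,interpolation=cv2.INTER_CUBIC))
E
```

```text
1.0833 [ 0.284 -0.266  2.088 -0.004  0.934 -1.545] [387.1 150.1 229.1] [ 3.136  0.386 -2.883] [-0.14  0.06  0.28] 22.98534912846074
```

View pics/wrist2z.png

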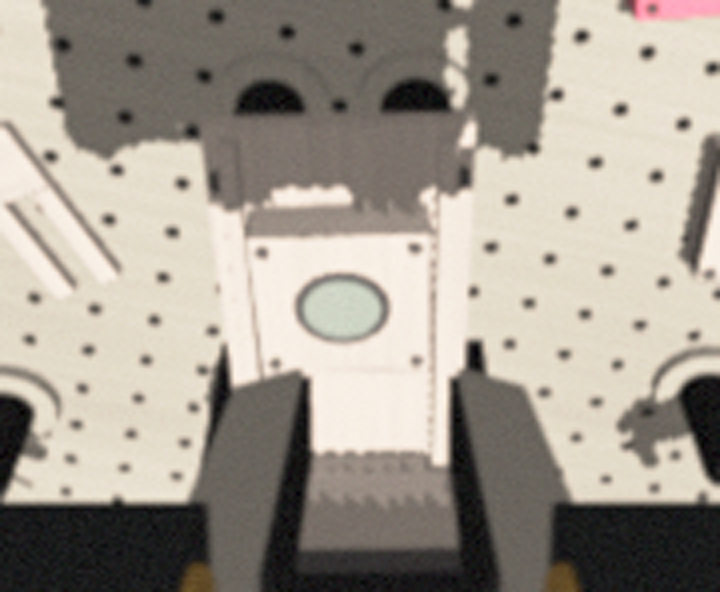

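View pics/scene2z.png

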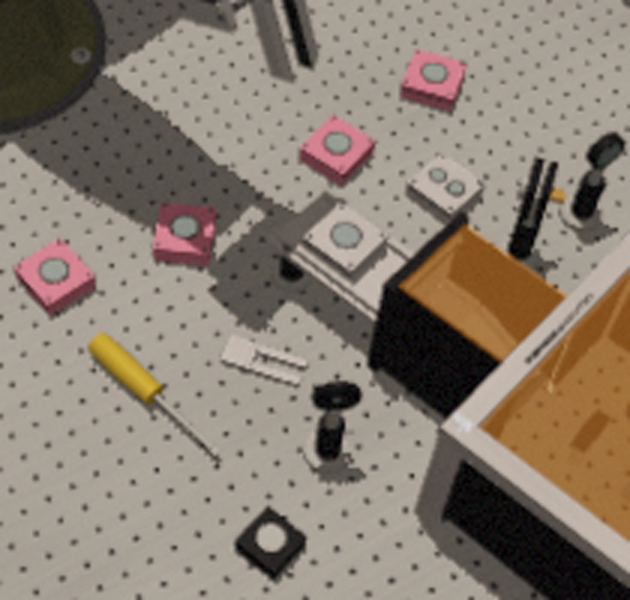

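```bash
python3 - <<'E'
from h import *
W=np.load("pics/wrist2.npy",allow_pickle=True).item()
def w(U,V,z): return ray(W,(U+.5)/4-.5+160,(V+.5)/3.7-.5+120,z)
def ang(a,b): d=b-a; return np.arctan2(d[1],d[0]),np.hypot(*d[:2])
print("win",w(342,308,82))
q=[w(*p,82) for p in((262,252),(415,248),(277,362),(417,360))];print(np.round(q,1),sum(q)/4)
print("screw", ang(q[0],q[2]),ang(q[1],q[3]),ang(q[0],q[1])[0]-np.pi/2,ang(q[2],q[3])[0]-np.pi/2)
a,b=w(250,235,82),w(437,232,82);print("rear top",a,b,(a+b)/2,ang(a,b)[0]-np.pi/2,ang(a,b)[1])
a,b=w(213,205,68),w(238,382,68);c,d=w(475,180,68),w(463,370,68);print("sides",a,b,c,d,ang(a,b),ang(c,d))
a,b=w(205,117,60),w(478,113,60);print("end",a,b,(a+b)/2,ang(a,b)[0]-np.pi/2,ang(a,b)[1])
E
```

```text
win [474.95028693 161.5060393   82.        ]
[[458.  131.6  82. ]
 [444.3 177.4  82. ]
 [504.9 146.2  82. ]
 [491.9 191.8  82. ]] [474.77001617 161.75462725  82.        ]
screw (np.float64(0.30201252022471337), np.float64(49.05184058824538)) (np.float64(0.29371741678988106), np.float64(49.75268227185192)) 0.29197099446105423 0.2771538836383063
rear top [452.20845683 126.63922786  82.        ] [436.31349883 182.20520554  82.        ] [444.26097783 154.4222167   82.        ] 0.2786151672171364 57.79470188328089
sides [452.5444395  113.50252352  68.        ] [530.62201709 136.21681129  68.        ] [421.82543766 190.93910341  68.        ] [504.05451352 212.96203448  68.        ] (np.float64(0.2831053578074071), np.float64(81.31449435015335)) (np.float64(0.2616827034105507), np.float64(85.12714261466847))
end [424.31165971 105.16391472  60.        ] [401.419966   185.94551574  60.        ] [412.86581285 145.55471523  60.        ] 0.27613796726926676 83.96247200079578
```

```bash
cat >> h.py <<'E'
YAW=0.278;F=np.array([np.cos(YAW),np.sin(YAW),0]);N=np.array([-np.sin(YAW),np.cos(YAW),0])
def P(al,la,z): return al*F+la*N+np.array([0,0,z])
E
python3 - <<'E'
from h import *
from cell import *
s=read_state()
print(move(s,P(448,26,120),YAW,.72))
E
```

```text
(array([ 0.85, -1.52, 11.39]), array([-0.004, -0.336, -0.022]))
```

>>> servo_tool(
  series=[
    [0.1,-0.2,1.3,0,-0.04,0],
    [0.2,-0.4,2.6,0,-0.08,-0.005],
    [0.3,-0.6,3.9,0,-0.12,-0.01],
    [0.4,-0.8,5.2,0,-0.16,-0.01],
    [0.5,-1.0,6.6,0,-0.2,-0.015],
    [0.6,-1.2,7.9,0,-0.24,-0.02],
    [0.7,-1.3,9.2,0,-0.28,-0.02],
    [0.8,-1.4,10.4,-0.004,-0.31,-0.022],
    [0.85,-1.5,11.4,-0.004,-0.336,-0.022],
    [0.85,-1.5,11.4,-0.004,-0.336,-0.022],
  ],
)

```text
clock: 2.02
eef_pos: [422.2, 149.9, 117.4]
eef_rot: [3.14, 0.717, -2.859]
wrist_force: [0.4, 0.5, 0.2]
finger_gap: 19.9
```

```bash
python3 look.py 3 wrist scene; python3 - <<'E'
import cv2
from h import *
from cell import *
s=read_state();p=s["eef_pos"];print(p,p@F,p@N,move(s,P(452,26,69),YAW,.72))
a=cv2.imread("pics/scene3.png")[90:290,190:400]
cv2.imwrite("pics/scene3z.png",cv2.resize(a,None,fx=3,fy=3,interpolation=cv2.INTER_CUBIC))
E
```

```text
2.0167 [ 0.243 -0.108  2.385  0.187  0.151 -1.786] [422.2 149.9 117.4] [ 3.14   0.717 -2.859] [0.42 0.5  0.18] 19.9288980005333
[423.21209331 149.96971446 119.71594934] 448.1200209125348 28.068452720649397 (array([ 3.05, -0.21,  4.07]), array([ 0.004, -0.002,  0.004]))
```

View pics/wrist3.png

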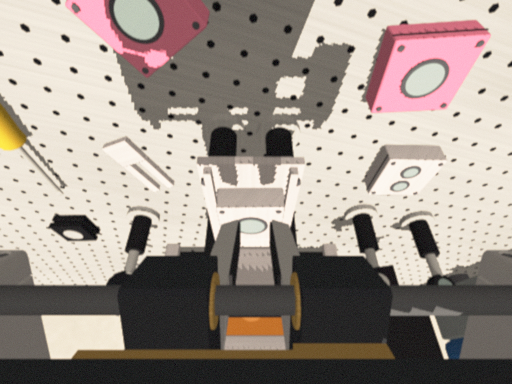

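View pics/scene3z.png

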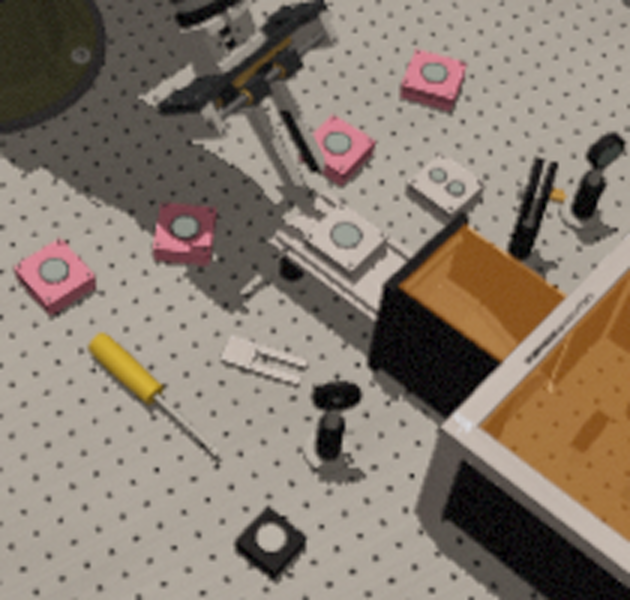

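Lean 0.72 leaves joint 5 at only 0.15 rad here, which is near its limit. I'll fit a quick planar arm model to pick a lean schedule for the push.

```bash
python3 - <<'E'
from h import *
from cell import *
s=read_state();print(s["joints"].round(3))
from scipy.optimize import least_squares,fsolve
D=[([.3005,1.5216,1.3207],[231.06,498.82,204.89]),([-.266,2.088,.934],[387.1,150.1,229.1]),(s["joints"][[1,2,4]]*[1,1,1],s["eef_pos"])]
def fk(p,q):
    a,h,L1,L2,Lt,b=p;q2=q[0];q3=q[0]+q[1];q5=q3+q[2]
    return np.array([a+L1*np.sin(q2)+L2*np.sin(q3)+b*np.cos(q3)+Lt*np.sin(q5),h+L1*np.cos(q2)+L2*np.cos(q3)-b*np.sin(q3)+Lt*np.cos(q5)])
f=lambda p:np.concatenate([fk(p,q)-[np.hypot(*x[:2]),x[2]] for q,x in D]+[np.array([p[0],p[5]])*.05])
r=least_squares(f,[0,400,400,400,250,0]);print(r.x.round(1),f(r.x).round(1))
for al,z,lean in [(452,69,.72),(452,69,.45),(452,100,.45),(470,69,.45),(500,69,.5),(530,69,.6),(550,69,.7),(570,69,.72),(606,69,.72)]:
    x=P(al,26,z);t=np.array([np.hypot(*x[:2]),z])
    g=lambda q:np.append(fk(r.x,q)-t,10*(q.sum()-(np.pi-lean)))
    print(al,z,lean,fsolve(g,[-.1,2.2,.5]).round(3))
E
```

```text
[ 0.242 -0.112  2.382  0.182  0.156 -1.782]
[  8.  212.5 419.5 440.4 264.5  35.1] [-0.   0.4 -0.1 -0.3  0.2 -0.1  0.4  1.8]
452 69 0.72 [ 0.047  2.412 -0.037]
452 69 0.45 [0.07  2.244 0.377]
452 100 0.45 [-0.     2.22   0.472]
470 69 0.45 [0.109 2.2   0.382]
500 69 0.5 [0.161 2.159 0.322]
530 69 0.6 [0.207 2.148 0.187]
550 69 0.7 [0.243 2.158 0.041]
570 69 0.72 [0.28  2.118 0.023]
606 69 0.72 [0.344 2.024 0.053]
```

```bash
python3 - <<'E'
from h import *
from cell import *
s=read_state();print(move(s,P(450,26,69),YAW,.46))
S=np.load("pics/scene3.npy",allow_pickle=True).item()
for U,V in((465,215),(383,285)):
    p=ray(S,z4(U,190,3),z4(V,90,3),143);print(p,p@F,p@N)
E
```

```text
(array([ 3.2 , -0.21,  3.94]), array([0.004, 0.258, 0.004]))
[548.44497329 238.08346119 143.        ] 592.7260567875697 78.43114704166227
[574.42195466 128.75855184 143.        ] 587.7033224897981 -33.82530714882593
```

>>> servo_tool(
  series=[
    [0.3,0,0.4,0,0.05,0],
    [0.6,0,0.8,0,0.1,0],
    [1.0,-0.1,1.2,0,0.15,0],
    [1.3,-0.1,1.6,0,0.2,0],
    [1.6,-0.1,2.0,0,0.258,0.004],
    [2.0,-0.2,2.4,0.004,0.258,0.004],
    [2.3,-0.2,2.9,0.004,0.258,0.004],
    [2.6,-0.2,3.3,0.004,0.258,0.004],
    [2.9,-0.2,3.6,0.004,0.258,0.004],
    [3.2,-0.2,3.95,0.004,0.258,0.004],
  ],
)

```text
clock: 2.95
eef_pos: [425.8, 147.4, 68.7]
eef_rot: [-3.14, 0.463, -2.864]
wrist_force: [0.2, -0.8, 0.5]
finger_gap: 20.1
```

```bash
python3 look.py 4 wrist scene; python3 - <<'E'
import cv2
from h import *
from cell import *
s=read_state();p=s["eef_pos"];print(s["joints"].round(2),p,p@F,p@N,move(s,P(530,25.5,69),YAW,.5))
a=cv2.imread("pics/scene4.png")[90:290,190:400]
cv2.imwrite("pics/scene4z.png",cv2.resize(a,None,fx=3,fy=3,interpolation=cv2.INTER_CUBIC))
E
```

```text
2.95 [ 0.244  0.064  2.253  0.037  0.362 -1.636] [425.8 147.4  68.7] [-3.14   0.463 -2.864] [ 0.22 -0.78  0.51] 20.088489045937813
[ 0.24  0.06  2.25  0.04  0.36 -1.64] [425.59650369 147.26304042  68.30227132] 449.670084137987 24.811337248483028 (array([-7.22,  0.08,  3.52]), array([-0.002, -0.038, -0.   ]))
```

View pics/wrist4.png

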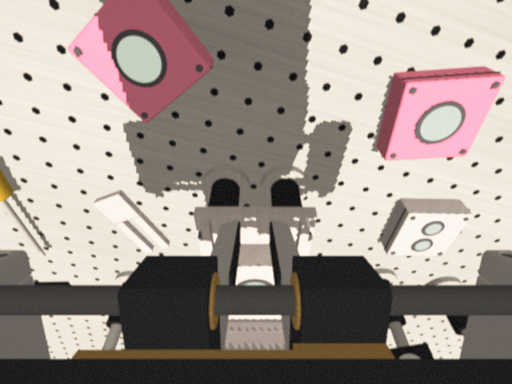

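View pics/scene4z.png

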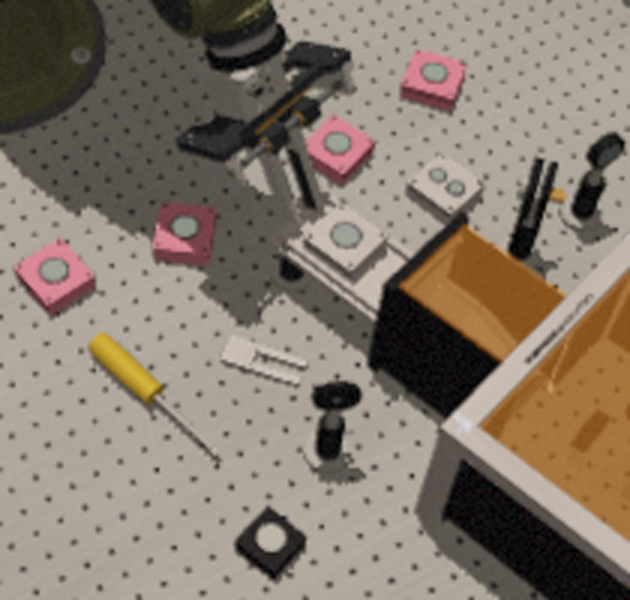

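Tips are behind the cassette, centred between the fences, just above the shelf, with no contact force. I'll start the push.

>>> servo_tool(
  series=[
    [-0.6,0,0.3,0,-0.004,0],
    [-1.2,0,0.6,0,-0.008,0],
    [-1.9,0,0.9,0,-0.012,0],
    [-2.7,0,1.3,0,-0.016,0],
    [-3.5,0,1.7,0,-0.02,0],
    [-4.3,0,2.1,0,-0.024,0],
    [-5.1,0.05,2.5,0,-0.028,0],
    [-5.9,0.05,2.9,0,-0.032,0],
    [-6.6,0.05,3.2,0,-0.035,0],
    [-7.2,0.1,3.5,0,-0.038,0],
  ],
)

```text
clock: 3.88
eef_pos: [503.7, 170.4, 69.9]
eef_rot: [-3.14, 0.501, -2.864]
wrist_force: [-1.4, 0.0, 0.1]
finger_gap: 19.9
```

```bash
python3 look.py 5 wrist scene; python3 - <<'E'
import cv2
from h import *
from cell import *
s=read_state();p=s["eef_pos"];print(s["joints"].round(2),p,p@F,p@N,move(s,P(575,24.5,69),YAW,.6))
a=cv2.imread("pics/scene5.png")[90:290,190:400]
cv2.imwrite("pics/scene5z.png",cv2.resize(a,None,fx=3,fy=3,interpolation=cv2.INTER_CUBIC))
E
```

```text
3.8833 [ 0.252  0.221  2.076  0.031  0.344 -1.622] [503.7 170.4  69.9] [-3.14   0.501 -2.864] [-1.39  0.02  0.06] 19.901783639170922
[ 0.25  0.22  2.08  0.03  0.34 -1.62] [503.75124471 170.48995324  70.01341734] 531.1984008364271 25.698242281411634 (array([-3.79, -0.11,  2.19]), array([-0.002, -0.099, -0.   ]))
```

View pics/scene5z.png

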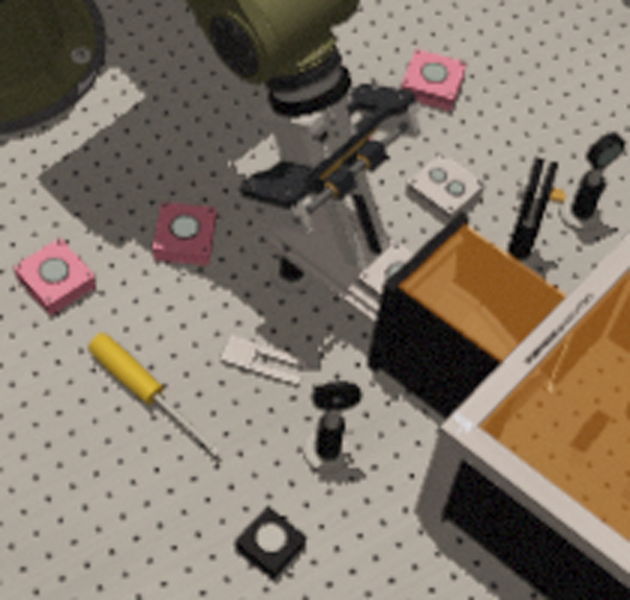

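View pics/wrist5.png

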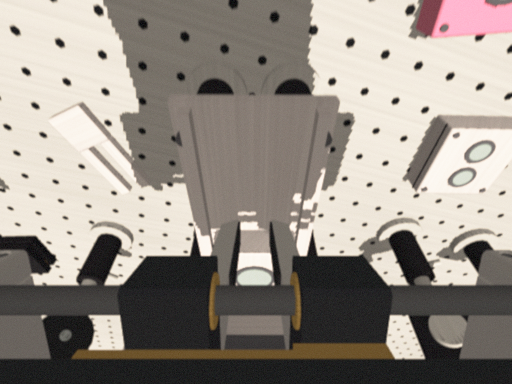

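The cassette is sliding with its nose at the flap, at 1.4 N. The wrist view shows the shelf symmetric about column 255, with its end edge at row 97. I'll use that to re-check the port position.

```bash
python3 - <<'E'
from h import *
W=np.load("pics/wrist5.npy",allow_pickle=True).item()
for u,v,z in((172,97,60),(338,97,60),(194,225,68),(315,225,68)):
    p=ray(W,u,v,z);print(p.round(1),p@F,p@N)
E
```

```text
[426.5 106.3  60. ] 439.3004090045187 -14.838893553792323
[404.2 184.4  60. ] 439.30762519179206 66.3989973491996
[509.1 129.1  68. ] 524.9867147776154 -15.597311313536228
[486.5 208.   68. ] 524.8600931136043 66.51196080266757
```

>>> servo_tool(
  series=[
    [-0.3,0,0.2,0,-0.01,0],
    [-0.7,0,0.4,0,-0.02,0],
    [-1.1,0,0.65,0,-0.03,0],
    [-1.5,0,0.9,0,-0.04,0],
    [-1.9,-0.05,1.1,0,-0.05,0],
    [-2.3,-0.05,1.35,0,-0.06,0],
    [-2.7,-0.1,1.6,0,-0.07,0],
    [-3.1,-0.1,1.8,0,-0.08,0],
    [-3.5,-0.1,2.0,0,-0.09,0],
    [-3.8,-0.1,2.2,0,-0.1,0],
  ],
)

```text
clock: 4.82
eef_pos: [545.9, 181.4, 68.9]
eef_rot: [-3.139, 0.602, -2.864]
wrist_force: [-1.5, -0.2, 0.2]
finger_gap: 20.2
```

```bash
python3 look.py 6 wrist scene top; python3 - <<'E'
import cv2
from h import *
from cell import *
s=read_state();p=s["eef_pos"];print(s["joints"].round(2),p,p@F,p@N,move(s,P(606,24.5,69),YAW,.62))
a=cv2.imread("pics/scene6.png")[140:250,270:390]
cv2.imwrite("pics/scene6z.png",cv2.resize(a,None,fx=5,fy=5,interpolation=cv2.INTER_CUBIC))
a=cv2.imread("pics/top6.png")[110:240,130:290]
cv2.imwrite("pics/top6z.png",cv2.resize(a,None,fx=4.5,fy=4.5,interpolation=cv2.INTER_CUBIC))
E
```

```text
4.8167 [ 0.251  0.291  2.032  0.061  0.218 -1.653] [545.9 181.4  68.9] [-3.139  0.602 -2.864] [-1.48 -0.16  0.23] 20.179938896306595
[ 0.25  0.29  2.03  0.06  0.22 -1.65] [545.54082414 181.29839652  68.80521555] 574.3497140108869 24.623269566311162 (array([-2.62, -0.01,  1.77]), array([-0.002, -0.019,  0.   ]))
```

View pics/scene6z.png

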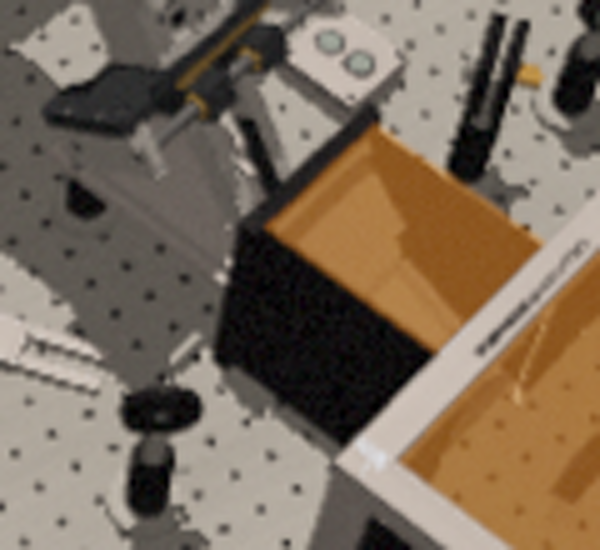

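View pics/top6z.png

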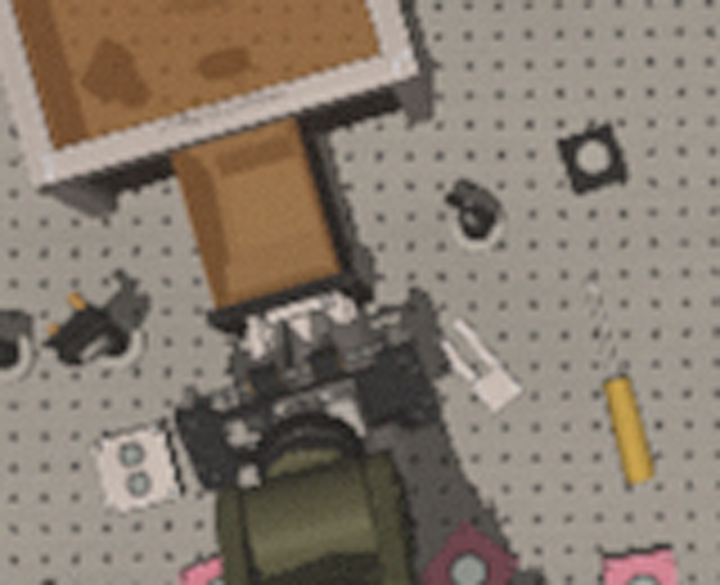

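The scene view shows the flap swung in under the amber roof, and no contact with the frame. Shelf end at 439 puts the port at about 594 along the axis. I'll push the remaining 30 mm or so.

>>> servo_tool(
  series=[
    [-0.3,0,0.2,0,-0.002,0],
    [-0.6,0,0.4,0,-0.004,0],
    [-0.9,0,0.6,0,-0.006,0],
    [-1.2,0,0.8,0,-0.008,0],
    [-1.5,0,1.0,0,-0.01,0],
    [-1.8,0,1.2,0,-0.012,0],
    [-2.0,0,1.35,0,-0.014,0],
    [-2.2,0,1.5,0,-0.016,0],
    [-2.4,0,1.62,0,-0.018,0],
    [-2.5,0,1.7,0,-0.018,0],
  ],
)

```text
clock: 5.8
eef_pos: [574.7, 189.6, 69.1]
eef_rot: [-3.139, 0.619, -2.863]
wrist_force: [-3.0, -0.1, 1.8]
finger_gap: 20.0
```

```bash
python3 look.py 7 scene; python3 - <<'E'
import cv2
from h import *
from cell import *
s=read_state();p=s["eef_pos"];print(s["joints"].round(2),p,p@F,p@N,move(s,P(612,24.5,69.5),YAW,.64))
a=cv2.imread("pics/scene7.png")[140:250,270:390]
cv2.imwrite("pics/scene7z.png",cv2.resize(a,None,fx=5,fy=5,interpolation=cv2.INTER_CUBIC))
E
```

```text
5.8 [ 0.252  0.344  1.964  0.06   0.215 -1.65 ] [574.7 189.6  69.1] [-3.139  0.619 -2.863] [-2.99 -0.08  1.84] 20.025748819741906
[ 0.25  0.34  1.96  0.06  0.22 -1.65] [574.82951134 189.63396092  69.09592425] 604.8014518315521 24.60101830949145 (array([-0.61, -0.01,  0.38]), array([-0.002, -0.021,  0.   ]))
```

View pics/scene7z.png

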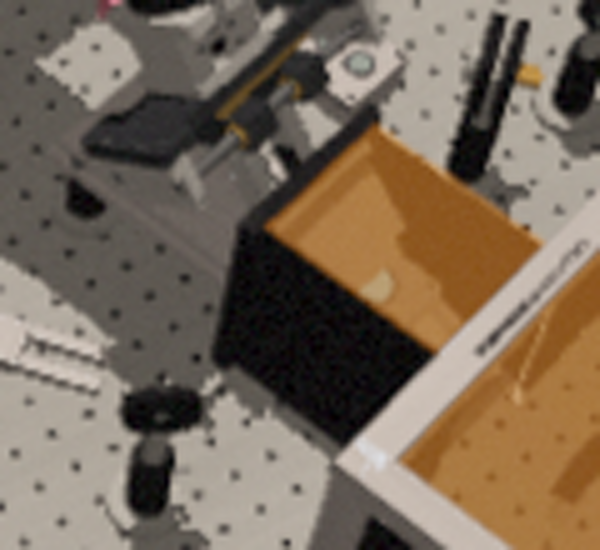

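```bash
python3 - <<'E'
from h import *
S=np.load("pics/scene7.npy",allow_pickle=True).item()
for z in(82,75,57):
    p=ray(S,z4(378,270,5),z4(287,140,5),z);print(z,p@F,p@N)
E
```

```text
82 648.4541268925016 24.88506568237674
75 646.5454919277213 29.318962345470627
57 641.6375734468585 40.7204109077119
```

The cassette centre is at about the tipping point, with the window partly visible. I'll push a few mm more.

>>> servo_tool(
  series=[
    [-0.1,0,0.05,0,-0.004,0],
    [-0.2,0,0.1,0,-0.008,0],
    [-0.3,0,0.16,0,-0.012,0],
    [-0.4,0,0.22,0,-0.016,0],
    [-0.5,0,0.3,0,-0.02,0],
    [-0.6,0,0.37,0,-0.02,0],
    [-0.6,0,0.37,0,-0.02,0],
    [-0.6,0,0.37,0,-0.02,0],
    [-0.6,0,0.37,0,-0.02,0],
    [-0.6,0,0.37,0,-0.02,0],
  ],
)

```text
clock: 6.68
eef_pos: [581.2, 191.4, 69.4]
eef_rot: [-3.139, 0.639, -2.863]
wrist_force: [-0.8, 0.6, 0.1]
finger_gap: 20.2
```

```bash
python3 look.py 8 scene; python3 - <<'E'
import cv2
from h import *
from cell import *
s=read_state();p=s["eef_pos"];print(s["joints"].round(2),p,p@F,p@N,move(s,P(500,25.5,70.5),YAW,.5))
a=cv2.imread("pics/scene8.png")[140:250,270:390]
cv2.imwrite("pics/scene8z.png",cv2.resize(a,None,fx=5,fy=5,interpolation=cv2.INTER_CUBIC))
E
```

```text
6.6833 [ 0.253  0.354  1.959  0.069  0.191 -1.659] [581.2 191.4  69.4] [-3.139  0.639 -2.863] [-0.76  0.61  0.12] 20.209831684466184
[ 0.25  0.35  1.96  0.07  0.19 -1.66] [581.20413082 191.44093967  69.43473094] 611.4272201950126 24.58921447277003 (array([ 8.88,  0.08, -6.73]), array([-0.002,  0.139, -0.   ]))
```

View pics/scene8z.png

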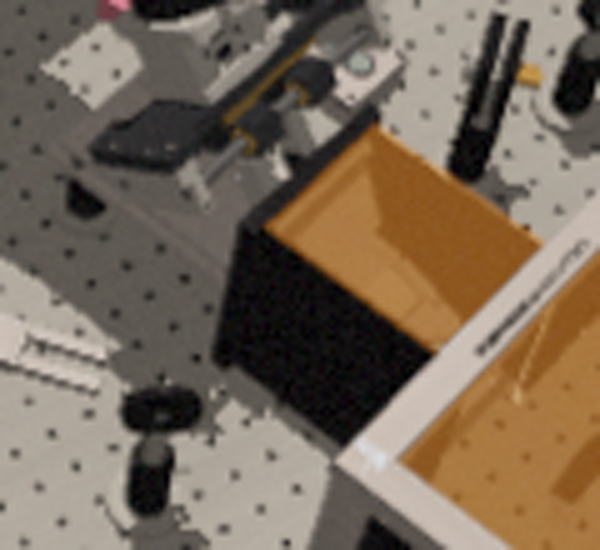

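The window has gone from view and the force has dropped, so the cassette seems to have slid away. I'll check the top view.

```bash
python3 look.py 9 top; python3 - <<'E'
import cv2
a=cv2.imread("pics/top9.png")[110:240,130:290]
cv2.imwrite("pics/top9z.png",cv2.resize(a,None,fx=4.5,fy=4.5,interpolation=cv2.INTER_CUBIC))
E
```

```text
6.7333 [ 0.253  0.354  1.959  0.069  0.191 -1.659] [581.2 191.4  69.4] [-3.139  0.639 -2.863] [ 0.18 -0.53 -0.81] 20.027417394105292
```

View pics/top9z.png

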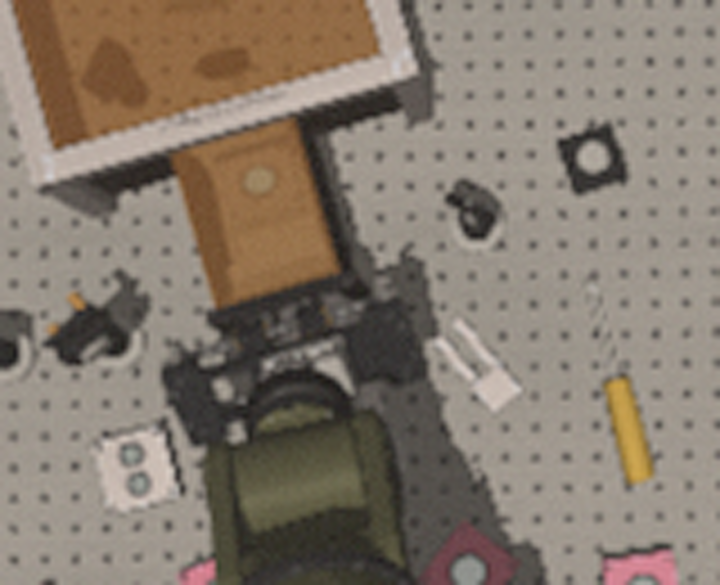

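The window is now at (259,180) in the zoomed top view, deep on the chute. I'll measure it, then withdraw.

```bash
python3 - <<'E'
from h import *
T=np.load("pics/top9.npy",allow_pickle=True).item()
p=ray(T,z4(259,130,4.5),z4(180,110,4.5),57);print(p,p@F,p@N)
E
```

```text
[662.85496343 212.91558312  57.        ] 695.8365198134246 22.831683512519096
```

>>> servo_tool(
  series=[
    [0.6,0,-0.5,0,0.0,0],
    [1.4,0,-1.1,0,0.0,0],
    [2.3,0,-1.8,0,0.0,0],
    [3.2,0,-2.5,0,0.02,0],
    [4.2,0,-3.2,0,0.04,0],
    [5.2,0,-3.9,0,0.06,0],
    [6.2,0,-4.7,0,0.08,0],
    [7.2,0.05,-5.4,0,0.1,0],
    [8.1,0.05,-6.1,0,0.12,0],
    [8.9,0.1,-6.7,0,0.14,0],
  ],
)

```text
clock: 7.62
eef_pos: [472.6, 161.6, 70.3]
eef_rot: [-3.14, 0.497, -2.864]
wrist_force: [-0.2, 0.5, 0.5]
finger_gap: 20.0
```

```bash
python3 look.py 10; python3 - <<'E'
from h import *
from cell import *
s=read_state();p=s["eef_pos"];print(p@F,p@N,move(s,P(400,24.5,200),YAW,.35))
E
```

```text
7.6167 [ 0.25   0.157  2.154  0.034  0.334 -1.627] [472.6 161.6  70.3] [-3.14   0.497 -2.864] [-0.2   0.48  0.45] 19.979127454063732
498.844076775638 25.717270585232953 (array([  2.51,  -0.16, -16.11]), array([-0.002,  0.147, -0.   ]))
```

Measured 696 against an expected 693 for the window, so the cassette is at the stop. I'll lift clear so the final view is unobstructed.

>>> servo_tool(
  series=[
    [0.25,0,-1.6,0,0.015,0],
    [0.5,0,-3.2,0,0.03,0],
    [0.75,0,-4.8,0,0.045,0],
    [1,0,-6.4,0,0.06,0],
    [1.25,0,-8,0,0.075,0],
    [1.5,0,-9.6,0,0.09,0],
    [1.75,0,-11.2,0,0.105,0],
    [2,-0.1,-12.8,0,0.12,0],
    [2.25,-0.1,-14.4,0,0.135,0],
    [2.5,-0.1,-16,0,0.147,0],
  ],
)

```text
clock: 8.45
eef_pos: [378.3, 134.0, 199.5]
eef_rot: [-3.14, 0.35, -2.864]
wrist_force: [-0.1, 0.2, -0.9]
finger_gap: 19.7
```

```bash
python3 look.py 11 top scene wrist; python3 - <<'E'
import cv2
from h import *
a=cv2.imread("pics/top11.png")[110:240,130:290]
cv2.imwrite("pics/top11z.png",cv2.resize(a,None,fx=4.5,fy=4.5,interpolation=cv2.INTER_CUBIC))
a=cv2.imread("pics/scene11.png")[90:290,190:400]
cv2.imwrite("pics/scene11z.png",cv2.resize(a,None,fx=3,fy=3,interpolation=cv2.INTER_CUBIC))
E
```

```text
8.45 [ 0.242 -0.252  2.14   0.013  0.904 -1.612] [378.3 134.  199.5] [-3.14   0.35  -2.864] [-0.08  0.15 -0.93] 19.689263291394813
```

View pics/top11z.png

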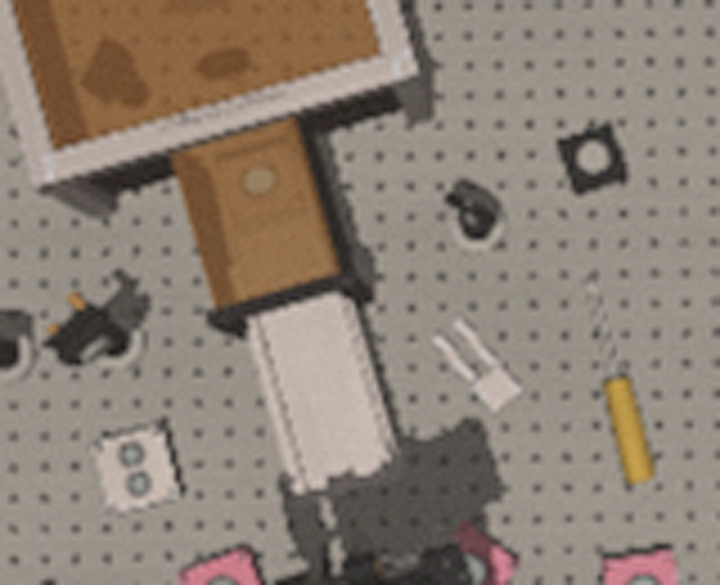

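View pics/scene11z.png

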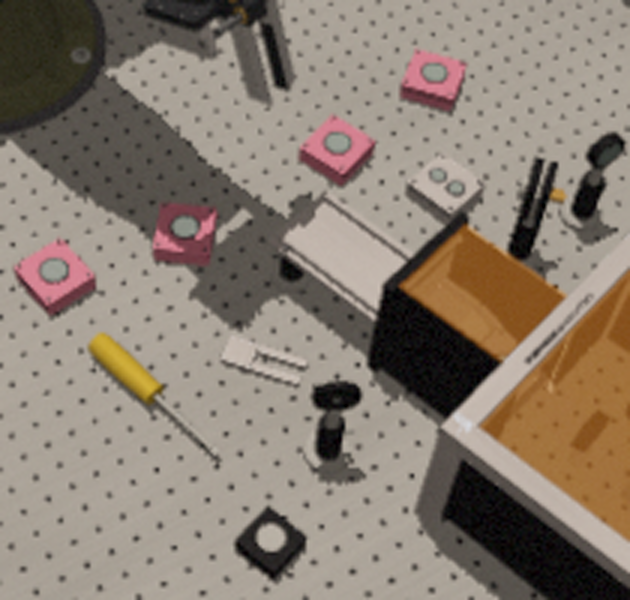

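View pics/wrist11.png

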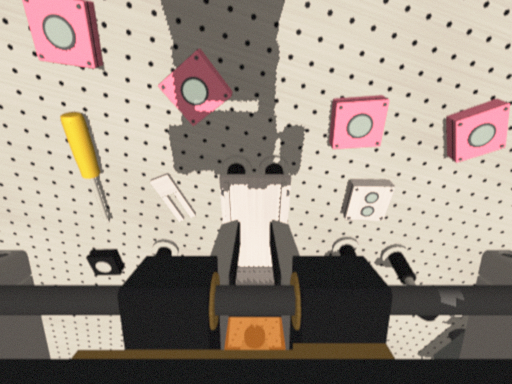

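The shelf is empty, the window is still at (259,180), and the bystanders are where they stood. One holding call to settle, then I'll hand in.

>>> servo_tool(
  series=[
    [0,0,0,0,0,0],
    [0,0,0,0,0,0],
    [0,0,0,0,0,0],
    [0,0,0,0,0,0],
    [0,0,0,0,0,0],
    [0,0,0,0,0,0],
    [0,0,0,0,0,0],
    [0,0,0,0,0,0],
    [0,0,0,0,0,0],
    [0,0,0,0,0,0],
  ],
)

```text
clock: 9.43
eef_pos: [379.3, 134.3, 198.8]
eef_rot: [-3.14, 0.352, -2.864]
wrist_force: [0.1, -0.3, -0.4]
finger_gap: 19.8
```

```bash
python3 - <<'E'
from cell import *
s=read_state();print(s["clock"],abs(s["qd"]).max(),s["wrist_force"]);print(sign_off())
E
```

```text
9.4333 0.0011307960550567934 [ 0.12504993 -0.29353572 -0.35111026]
the job is handed in; nothing more can be done
None
```

I pushed the cassette in through the flap with the fingers 20 mm apart and the tool leaning 26° to 37°. It slid down the chute, and I drew the fingers out and lifted clear. The job was handed in at about 9.4 s; the sign-off gives no verdict.

- **Cassette:** its window measured 696 mm along the shelf axis, against about 693 mm expected at the stop. It stayed in the same place after I withdrew, and the shelf is empty.
- **Bystanders:** by eye, none of the ones in the final pictures had moved.
- **Forces:** about 3 N at the most at the end of each move; near zero at hand-in.
- **Flap:** I did not measure its angle directly. The final pictures show nothing under it and no flap swung in below the amber roof.
- **Disagreement between views:** estimates of the port's position along the axis ranged from 592 to 602 mm. I used about 594 mm, and the cassette sliding away agreed with that.

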